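# Nudge the fixture plate onto its locating pins

### The arm

A 7-joint arm with a two-finger parallel gripper is mounted at the origin on a cart in front of the work surface, level with it; the furniture and walls round the work are solid. World frame = base frame: x ahead of the robot, y to its left, z up, the work surface at z = 0. Lengths are in mm, angles in degrees, forces in N, time in s.
With the tool pointing down it reaches from about 350 to 900 mm from the base axis. Payload 7.2 kg.
Tool frame: the origin (TCP) lies at the very end of the fingers, on their centre line; the grasp point (between the pads) lies 19 mm behind it (robot.hold_point_z is the distance from the TCP to the grasp point, in mm); z points along the fingers, y is the line along which they close (so a half turn about z gives the same grasp; the last joint's range is limited). The gripper opens to 88 mm and grips with 3 to 60 N. Pads are 20 mm wide; open, the fingers measure 115 mm over their backs; the gripper's body (75 mm by 178 mm) begins 61 mm behind the grasp point.
Start: joints at [-71.975, 23.554, -0.728, 91.456, 0.321, 64.991, -4.71], TCP at [233.459, 579.764, 222.653] pointing down, gripper open.
Joint ranges: [-169.25, 169.25], [-16.82, 113.86], [-84.01, 82.57], [7.8, 145.47], [-59.2, 239.2], [7.22, 106.19], [-163.78, 163.78]. Speed limits (degrees/s): [136.94, 136.94, 172.46, 172.46, 180, 180, 180].

### API

Orientations are given as [roll, pitch, yaw] about the fixed x, y, z axes, in that order (R = Rz(yaw) Ry(pitch) Rx(roll)).
In Python, from bench import robot gives the robot as it stands. The module is installed in compiled form; this text tells all that it offers.
- The arm moves only by the tool arm_command, never from a script. Its arguments are lists of equal length, an entry for each row: "translation": the shift along the tool's x, y, z in cm, a list of three; "angular": the turn, a rotation vector about the tool's x, y, z in degrees, a list of three. In form: {"translation": [[x, y, z], ...], "angular": [[rx, ry, rz], ...]}. A call has 1 to 20 rows; each row shifts and turns the commanded pose from where the row before left it, along the tool's axes as they then stand; what a row does not reach is not made up. A row lasts 1/8 s, in which the tool goes at most 62.5 mm and 10.7 degrees, less where a joint would pass 70% of its speed; a pose out of reach is approached as far as the arm can. A call is refused whole if a number of a shift passes 6.25 or a number of a turn 10.7, either way. A call with a gripper value outside its range is refused whole. "claw" is the finger opening in cm, from 0 to 8.78, set as the call begins (left out, the last holds). The fingers move at their own pace and stop on an object; "squeeze" is the grip in N (left out, the last holds). Time passes only in rows, so rows that do not move let the fingers close. It gives the time, the measured TCP pose, the force, the opening and the grip force at its end, in the units of the state.
- robot.read_state(): the state, without advancing time (a new reading comes with each control period).
- robot.get_image(name): name is "side" or "top"; returns a dict with "frame" (384x512x3 uint8, red, green, blue), "mtx" (3x3 intrinsics, pixels), "R" (3x3) and "t" (3): a world point X has camera coordinates R X + t. Camera axes: x right, y down, z forward; pixel columns grow to the right and rows downward; lengths in mm; the calibration is good to about 2 mm. A picture is of the moment at which its call begins. There is no depth.
- robot.finish_job(): hands the job in; it is judged then, once.
The state is a dict: "time_s": time; "joints": joint angles; "dq": joint speeds; "joint_efforts": joint torques, N m; "position": TCP position; "tcp_rot": TCP orientation; "wrist_force": force on the tool from outside, world axes, zero at the start; "torque": the same for the moment, N m; "gripper_width": opening from 0.0 (shut) to 1.0 (fully open); "finger_force": force on a finger pad.
Only numpy, scipy, OpenCV 4.12 (cv2) and the standard library are available. Lean on these libraries where they do the work, as an engineer would, in place of code of your own. Each camera call takes 0.05 s, during which the arm holds its last target. There are 200 camera calls.

### The job

With the fingertips or the outside of the fingers only, push the loose aluminium fixture plate sideways across the ledge until one side of it lies square against the steel fence, then push it along the fence until its two holes drop over the two locating pins and it lies flat on the lower floor of the fixture. Do not pinch, lift or carry the plate, and leave the things standing round the fixture where they are.

Things in the scene. Friction and masses are not known exactly. Their poses are not given: they have to be found in the camera images.
- fixture: Grey base fixed to the bench. Origin on the bench top midway between its pins; z up. Lower floor 15 mm above the bench, x -95..+60, y -82..+57 mm; two black bolt heads (not pins) at y -72. The ledge (y > +57.5 mm) is 22 mm above the bench, the fence is at +x; the -x side and both ends are open. The plate is pushed to +x, then to -y, bridging from ledge to pin tops until its holes meet the pins; it then drops 7 mm.
- ledge (a point): Middle of the ledge's step edge, at its top: fixture x -17, y +57.5 mm, 22 mm above the bench. The flat ledge, on which the plate starts, covers x -95..+61, y +57.5..+164.5 mm.
- fence (a point): Middle of the top edge of the fence's face: a steel bar along the +x side of ledge and floor, face in the plane x = +60.5 mm, 12 mm thick, top 30 mm above the bench, from y = -62 to +165 mm.
- plate: Loose aluminium plate, 120 (x) by 110 (y) by 14 mm, 0.3 to 0.6 kg; through holes 15 mm wide at x -40 and +40, y 0; screw heads 3 mm high at the corners. Origin at the centre of its underside. Starts flat on the ledge, some 10 to 29 mm off the fence, 66 to 95 mm short of the pins, turned up to 0.12 rad from the fixture's axes. Underside 22 mm above the bench on the ledge, 15 mm when seated. A few N slide it.
- pin0 (a point): Top centre of the steel pin at the fixture's x = -40, y = 0 mm: 12 mm diameter, bevelled top 21.8 mm above the bench.
- pin1 (a point): Top centre of the steel pin at the fixture's x = +40, y = 0 mm; same size.
- hole0 (a point): Centre of the plate's hole at its x = -40 mm, on the underside; belongs over pin0.
- hole1 (a point): Centre of the plate's hole at its x = +40 mm, on the underside; belongs over pin1.
- corner0 (a point): Plate's lower corner at its x = +60, y = -55 mm (end of the edge that goes to the fence).
- corner1 (a point): Plate's lower corner at its x = +60, y = +55 mm (other end of the edge that goes to the fence).
- drill_chuck: Bystander: dark drill chuck, 44 mm diameter, 62 mm tall, standing on the bench past the pin end of the fixture. Origin at the centre of its underside.
- masking_tape: Bystander: roll of masking tape lying flat, 66 mm across, 24 mm high, on the bench past the pin end of the fixture. Origin at the centre of its underside.
- brass_bar: Bystander: brass bar 22 x 100 x 25 mm lying on the bench behind the fence. Origin at the centre of its underside.
There are look-alikes about, which are no part of the job. Several things have the shape of the plate; the one meant has the colours described above.

How it is judged (in metres and radians):
On the way:
1. one side of the plate lies along the fence (both corners within 4 mm) while it is still up on the ledge (x of each of corner0, corner1 in the frame of fixture above 0.0565 m and z of plate in the frame of fixture above 0.02 m and y of plate in the frame of fixture above 0.01 m), for 0.2 s.
At the end, for the whole second after the job is handed in: Both holes are over their pins (centres within 3 mm), the underside lies on the fixture's floor (within 1.5 mm at both holes, tilted less than 0.03 rad), and the plate is at rest (horizontal distance between hole0 and pin0 below 0.003 m and horizontal distance between hole1 and pin1 below 0.003 m and z of each of hole0, hole1 in the frame of fixture below 0.0165 m and angle between plate's own z axis and vertical below 0.03 rad and linear speed of plate below 0.01 m/s); the robot touches nothing.
It fails at once if the plate is lifted or carried (10 mm above the ledge, or tipped by 0.4 rad) (z of plate in the frame of fixture above 0.032 m or angle between plate's own z axis and vertical above 0.4 rad).
It fails at once if the drill chuck is moved by more than 15 mm (distance of drill_chuck from where it was at the start of the episode above 0.015 m).
It fails at once if the masking tape is moved by more than 15 mm (distance of masking_tape from where it was at the start of the episode above 0.015 m).
It fails at once if the brass bar is moved by more than 15 mm (distance of brass_bar from where it was at the start of the episode above 0.015 m).
It also fails if it takes over 54 s, if anything falls off the work surface, if the arm or the gripper's body presses on something with over 40 N, if the wrist force passes 120 N, or if a joint passes its speed limit or range.

## Working session

There is one attempt and no reset: what is moved stays moved. The work goes in short steps, Python scripts to look and compute and a tool call to move; the robot and the scene stay as the last step left them, time stands still between calls to the robot, and variables do not carry over. Pictures are saved under pics/ and viewed, at most 10 in all, crops included, and the job is handed in when it is done.

Besides the shell and the picture viewer there is one more tool, called after "Request:" by a JSON object that holds its "method" and its "body". arm_command: Moves the arm, as the interface text tells. Its arguments: {"type":"object","properties":{"translation":{"type":"array","items":{"type":"array","items":{"type":"number"}}},"angular":{"type":"array","items":{"type":"array","items":{"type":"number"}}},"claw":{"type":"number"},"squeeze":{"type":"number"}},"required":["translation","angular"]}

```bash
mkdir -p pics; python3 - <<'E'
from bench import robot
import cv2,numpy as np
print(robot.read_state())
for n in("top","side"):
    d=robot.get_image(n);cv2.imwrite(f"pics/{n}0.png",cv2.resize(d["frame"][:,:,::-1],(800,600),interpolation=cv2.INTER_CUBIC))
    print(n,d["mtx"],d["R"],d["t"]); np.savez(f"{n}0.npz",**d)
E
```

```text
{'time_s': 0.0, 'joints': array([-71.97688493,  23.60004087,  -0.72843266,  91.50292259,
         0.32287079,  64.98891548,  -4.71047883]), 'dq': array([ 0.06981711, -0.02307314, -0.0195242 , -0.05197976,  0.11797794,
        0.00081344, -0.00360406]), 'joint_efforts': array([ 2.98160694e-04, -5.87953305e+01,  6.41363170e-01, -2.91077042e+01,
       -5.38751995e-02,  1.83320377e-02,  1.58588350e-04]), 'position': array([233.29310287, 579.29962609, 221.81685651]), 'tcp_rot': array([-1.79910533e+02,  8.13260937e-03,  1.58070893e+02]), 'wrist_force': array([ 0.52462409, -0.84951979, -0.26758658]), 'torque': array([ 0.0071067 , -0.00351374, -0.05883357]), 'finger_force': 0.0, 'gripper_width': 0.9977554537090805}
top [[379.96828027   0.         252.85029421]
 [  0.         379.96828027 192.93964637]
 [  0.           0.           1.        ]] [[-0.0233752  -0.99966121 -0.01144879]
 [-0.99143561  0.02465165 -0.12824866]
 [ 0.12848744  0.0083529  -0.99167596]] [ 88.93167775 550.4069265  987.02461318]
side [[383.54469354   0.         255.05160042]
 [  0.         383.54469354 190.48599006]
 [  0.           0.           1.        ]] [[ 0.91997475 -0.39186282 -0.00948629]
 [-0.24320376 -0.55165449 -0.79782784]
 [ 0.30740591  0.73628857 -0.60281071]] [-507.38743598  225.08891214  922.18564001]
```

View pics/top0.png

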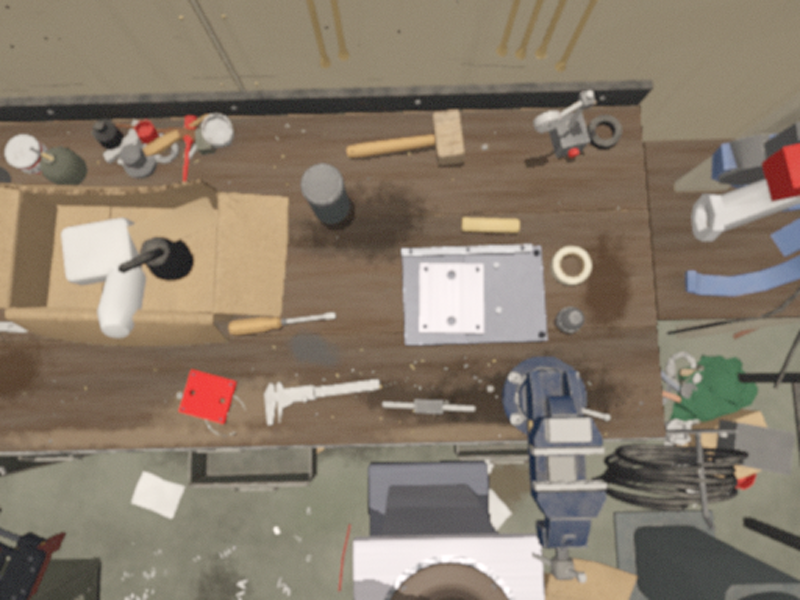

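View pics/side0.png

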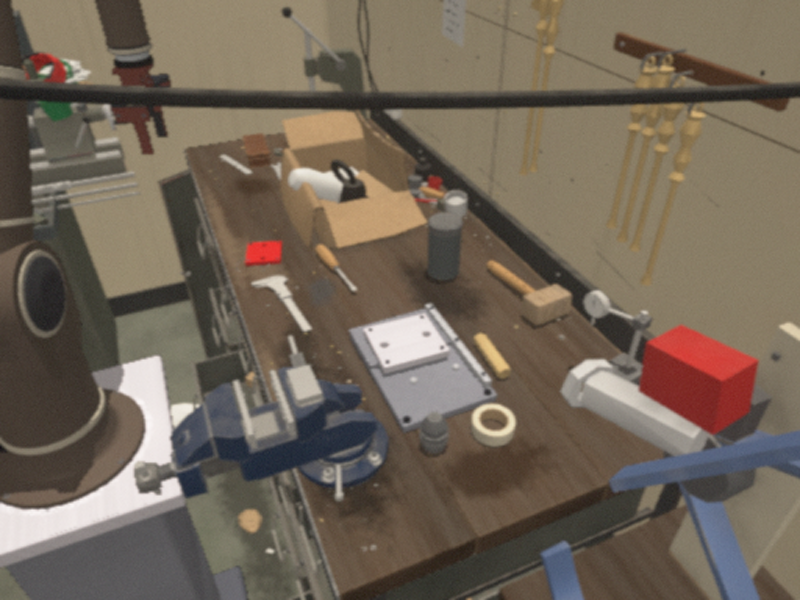

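The top view shows the plate at about (452,297), with holes at (451,274) and (452,321). The pins are at about (498,267) and (499,310), the fence along row 250, the chuck at (570,320) and the tape at (572,264). Fixture axes are close to the world axes (up = +x, right = -y). Next I'll measure them.

```bash
cat > h.py <<'E'
import numpy as np,cv2
def ray(d,uv,z):
    uv=np.atleast_2d(np.array(uv,float)); v=np.c_[uv,np.ones(len(uv))]@np.linalg.inv(d["mtx"]).T@d["R"]
    c=-d["R"].T@d["t"]; return (c+v*((z-c[2])/v[:,2])[:,None])[:,:2]
def proj(d,X):
    p=(np.atleast_2d(X)@d["R"].T+d["t"])@d["mtx"].T; return p[:,:2]/p[:,2:]
def plate(d,win,thr=185):
    x0,y0,x1,y1=win; g=d["frame"].min(2)[y0:y1,x0:x1]
    m=cv2.morphologyEx((g>thr).astype(np.uint8),cv2.MORPH_OPEN,np.ones((5,5)))
    c=max(cv2.findContours(m,0,2)[0],key=cv2.contourArea); r=cv2.minAreaRect(c)
    P=ray(d,cv2.boxPoints(r)+[x0,y0],36); return r,P
E
python3 - <<'E'
from h import *
d=np.load("top0.npz");f=d["frame"]
r,P=plate(d,(255,160,350,225)); print(r); print(P.round(1),P.mean(0)); print(np.linalg.norm(np.diff(P,axis=0),axis=1))
s=f[145:230,245:390,::-1]
cv2.imwrite("pics/c0.png",cv2.resize(s,None,fx=5.5,fy=5.5,interpolation=cv2.INTER_CUBIC))
E
```

```text
((33.5, 30.5), (45.0, 43.0), 90.0)
[[619.7  35.6]
 [616.7 -80.8]
 [494.6 -75.6]
 [497.4  39.1]] [557.0878046 -20.4273109]
[116.5066917  122.17250523 114.73792496]
```

View pics/c0.png

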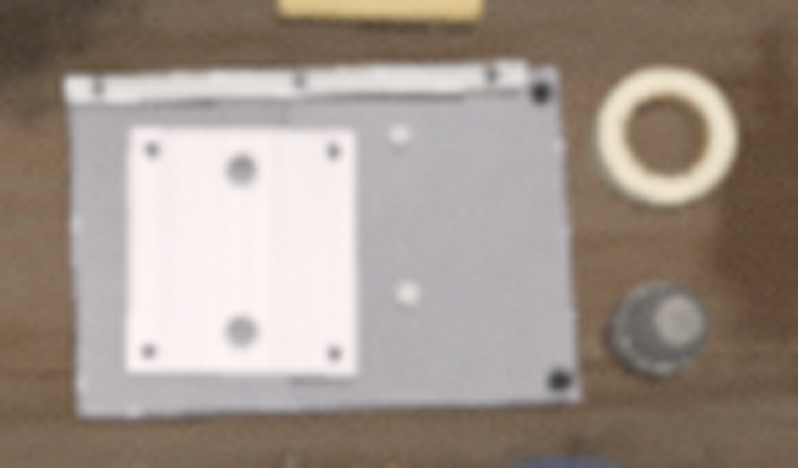

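```bash
cat >> h.py <<'E'
def blob(d,uv,sgn,z,w=4):
    u,v=np.round(uv).astype(int); g=d["frame"].astype(float).mean(2)[v-w:v+w+1,u-w:u+w+1]*sgn
    yy,xx=np.mgrid[-w:w+1,-w:w+1]; rim=(np.hypot(xx,yy)>w-1); a=np.clip(g-np.median(g[rim])-0.25*(g.max()-np.median(g[rim])),0,None)
    a[np.hypot(xx,yy)>w]=0
    return ray(d,[u+(a*xx).sum()/a.sum(),v+(a*yy).sum()/a.sum()],z)[0]
E
cat > m.py <<'E'
from h import *
d=np.load("top0.npz")
c=lambda x,y:((x+.5)/5.5-.5+245,(y+.5)/5.5-.5+145)
p1=blob(d,c(399,135),1,21.8);p0=blob(d,c(407,293),1,21.8)
h1=blob(d,c(241,170),-1,34);h0=blob(d,c(241,332),-1,34)
print("pins",p0,p1,np.linalg.norm(p1-p0)," holes",h0,h1,np.linalg.norm(h1-h0))
F=ray(d,[c(66,103),c(526,88)],30);print("fence face top",F,np.linalg.norm(F[1]-F[0]))
S=[blob(d,c(*q),-1,39,3) for q in((152,149),(334,151),(149,351),(335,353))];print("screws",np.round(S,1),np.mean(S,0))
o=(p0+p1)/2
yf=np.degrees(np.arctan2(*(F[0]-F[1])[::-1]))-90; yp=np.degrees(np.arctan2(*(p1-p0)[::-1]))
print("yaw fence,pins",yf,yp,"plate holes",np.degrees(np.arctan2(*(h1-h0)[::-1])))
for yaw in(yf,yp):
    t=np.radians(yaw);R=np.array([[np.cos(t),np.sin(t)],[-np.sin(t),np.cos(t)]])
    print("fix: holes",R@(h0-o),R@(h1-o),"fence",(F-o)@R.T)
B=[blob(d,c(*q),-1,18,4) for q in((540,93),(559,380))];print("bolts fix",(np.array(B)-o)@R.T)
print("chuck",ray(d,c(678,318),62),"tape",ray(d,c(668,136),24))
E
python3 m.py
```

```text
pins [ 536.67566639 -103.01094396] [ 616.51281437 -102.69181508] 79.83778579126616  holes [518.3950005  -19.18044754] [598.6916212  -22.01571488] 80.34666164752866
fence face top [[ 634.58546863   63.54433458]
 [ 636.28314305 -164.95767139]] 228.50831238754924
screws [[608.3  22. ]
 [605.4 -66.9]
 [509.2  26.5]
 [505.7 -63.3]] [557.1529619  -20.43496888]
yaw fence,pins 0.42567586677476754 0.22902422264355893 plate holes -2.0222692887686056
fix: holes [-57.57601079  84.10100692] [22.69732961 80.66926395] fence [[ 59.2258443  165.96028318]
 [ 59.2258443  -62.54802921]]
fix: holes [-57.86432414  83.90289849] [22.42032191 80.74669085] fence [[ 58.65588459 166.16258131]
 [ 59.44017355 -62.34438515]]
bolts fix [[ 59.25821637 -73.23707562]
 [-86.23416452 -73.34277894]]
chuck [[ 516.69419903 -223.61541668]] tape [[ 611.40232139 -235.48254208]]
```

```bash
python3 - <<'E'
from h import *
T=np.load("top0.npz");S=np.load("side0.npz")
Pm=lambda d:d["mtx"]@np.c_[d["R"],d["t"]]
for n,a,b in(("vise jaw top",(570,430),(303,385)),("vise jaw2",(562,470),(258,425)),("vise back",(545,365),(318,370))):
    X=cv2.triangulatePoints(Pm(T),Pm(S),np.array(a)[:,None]*.64,np.array(b)[:,None]*.64).ravel();X=X[:3]/X[3]
    print(n,X.round(0),proj(T,X)/.64,proj(S,X)/.64)
print(ray(T,np.array([[503,395],[530,357]])*.64,30),ray(T,np.array([[503,395],[530,357]])*.64,120))
E
```

```text
vise jaw top [ 339. -178.  156.] [[569.9249937  430.40524601]] [[303.44350896 384.95465137]]
vise jaw2 [ 273. -176.  104.] [[561.7966096  471.37644359]] [[259.56414489 424.89992491]]
vise back [ 404. -146.  141.] [[543.31122124 386.17162825]] [[342.57865884 364.1365158 ]]
[[ 388.79536026 -103.46965292]
 [ 451.82070609 -152.47372956]] [[ 391.63151606  -88.42652678]
 [ 449.09806739 -133.10847574]]
```

Heights, hole spacing (80 mm) and fence all agree with the given sizes. The fixture is at world (576.6, -102.9) with yaw about 0.35°. The plate centre in the fixture frame is (-17.5, 82.4), turned -2.4° against it.

Request:
{"method": "arm_command", "body": {"translation": [[0,0,0],[0,0,0],[0,0,0],[-1.97,-4.98,0],[-1.97,-4.98,0],[-1.97,-4.98,0],[-1.97,-4.98,0],[-1.97,-4.98,0],[-1.97,-4.98,0],[-1.97,-4.98,0],[-1.97,-4.98,0],[-1.97,-4.98,0],[-1.97,-4.98,0],[-1.97,-4.98,0],[-1.97,-4.98,0],[0,0,0],[0,0,0]], "angular": [[0,0,-7.43],[0,0,-7.43],[0,0,-7.43],[0,0,0],[0,0,0],[0,0,0],[0,0,0],[0,0,0],[0,0,0],[0,0,0],[0,0,0],[0,0,0],[0,0,0],[0,0,0],[0,0,0],[0,0,0],[0,0,0]], "claw": 6.0}}

```text
time_s: 2.22
position: [473.2, -15.9, 222.3]
tcp_rot: [180.0, -0.1, -179.7]
wrist_force: [0.4, -0.1, -0.2]
gripper_width: 0.684
finger_force: 0.0
```

Request:
{"method": "arm_command", "body": {"translation": [[0.1,-0.1,5],[0.1,-0.1,5],[0.1,-0.1,5],[0.1,-0.1,3],[0,0,1.53],[0,0,0],[0,0,0]], "angular": [[0,0,0],[0,0,0],[0,0,0],[0,0,0],[0,0,0],[0,0,0],[0,0,0]]}}

```text
time_s: 3.1
position: [470.5, -19.9, 28.4]
tcp_rot: [180.0, 0.1, -179.6]
wrist_force: [-0.5, 0.3, -0.3]
gripper_width: 0.682
finger_force: 0.0
```

```bash
python3 - <<'E'
from bench import robot
import cv2
d=robot.get_image("side");cv2.imwrite("pics/s1.png",cv2.resize(d["frame"][150:290,180:360,::-1],None,fx=4,fy=4,interpolation=cv2.INTER_CUBIC))
E
```

```text
(no output)
```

View pics/s1.png

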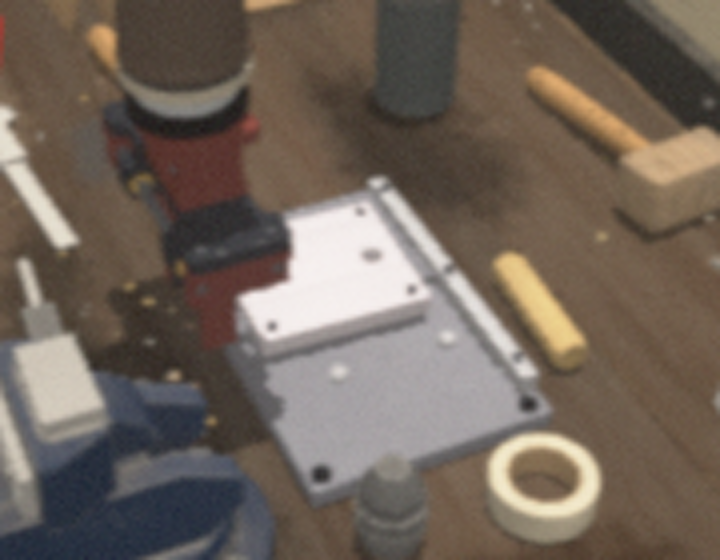

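The fingers stand just off the plate's -x side (crop about (220,320)), and the plate and bystanders look undisturbed. I'll push +x.

Request:
{"method": "arm_command", "body": {"translation": [[-0.4,0,0.14],[-0.4,0,0],[-0.3,0,0],[-0.3,0,0],[-0.3,0,0],[-0.3,0,0],[-0.3,0,0],[-0.3,0,0],[-0.3,0,0],[0,0,0]], "angular": [[0,0,0],[0,0,0],[0,0,0],[0,0,0],[0,0,0],[0,0,0],[0,0,0],[0,0,0],[0,0,0],[0,0,0]]}}

```text
time_s: 4.4
position: [499.3, -20.1, 26.0]
tcp_rot: [180.0, 0.1, -179.6]
wrist_force: [-0.7, 0.3, -0.2]
gripper_width: 0.682
finger_force: 0.1
```

Request:
{"method": "arm_command", "body": {"translation": [[-0.2,0,0],[-0.2,0,0],[-0.2,0,0],[-0.1,0,0],[0,0,0]], "angular": [[0,0,0],[0,0,0],[0,0,0],[0,0,0],[0,0,0]]}}

```text
time_s: 5.03
position: [504.0, -20.2, 25.7]
tcp_rot: [180.0, -0.2, -179.6]
wrist_force: [-7.3, -0.2, 6.0]
gripper_width: 0.685
finger_force: 3.7
```

```bash
cat > t.py <<'E'
from bench import robot
from h import *
import sys
d=robot.get_image("top");cv2.imwrite(f"pics/{sys.argv[1]}.png",cv2.resize(d["frame"][145:230,245:390,::-1],None,fx=5,fy=5,interpolation=cv2.INTER_CUBIC))
s=robot.read_state();print(s["wrist_force"],s["position"])
E
python3 t.py t1
```

```text
[-7.00829987  0.64112166  4.96898742] [504.00025396 -20.13324347  25.68646268]
```

View pics/t1.png

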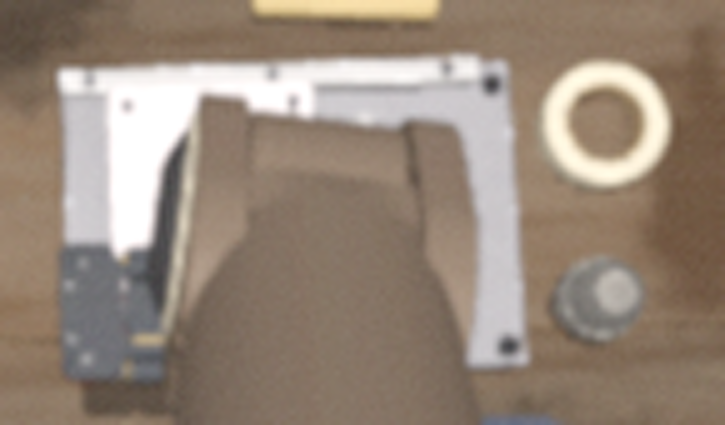

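The plate's fence-side edge (crop row about 90) is now at the fence bar, with the screws at (128,105) and (294,103). I'll press a little further and watch the force.

Request:
{"method": "arm_command", "body": {"translation": [[-0.1,0,0],[-0.1,0,0],[0,0,0],[0,0,0]], "angular": [[0,0,0],[0,0,0],[0,0,0],[0,0,0]]}}

```text
time_s: 5.58
position: [504.0, -20.1, 25.4]
tcp_rot: [180.0, -0.4, -179.6]
wrist_force: [-12.0, 0.4, 8.8]
gripper_width: 0.684
finger_force: 6.1
```

Request:
{"method": "arm_command", "body": {"translation": [[-0.15,0,0],[-0.15,0,0],[0,0,0],[0,0,0],[0.5,0,0],[0.5,0,0],[2,0,-2],[1,0,-5],[0,0,-5]], "angular": [[0,0,0],[0,0,0],[0,0,0],[0,0,0],[0,0,0],[0,0,0],[0,0,0],[0,0,0],[0,0,0]]}}

```text
time_s: 6.7
position: [470.6, -20.5, 147.4]
tcp_rot: [-180.0, 0.1, -179.7]
wrist_force: [0.9, 0.4, 0.6]
gripper_width: 0.681
finger_force: 0.0
```

```bash
python3 t.py t2
```

```text
[ 2.81187037 -0.62825321  3.32660517] [474.27976192 -20.7843893  153.37487903]
```

View pics/t2.png

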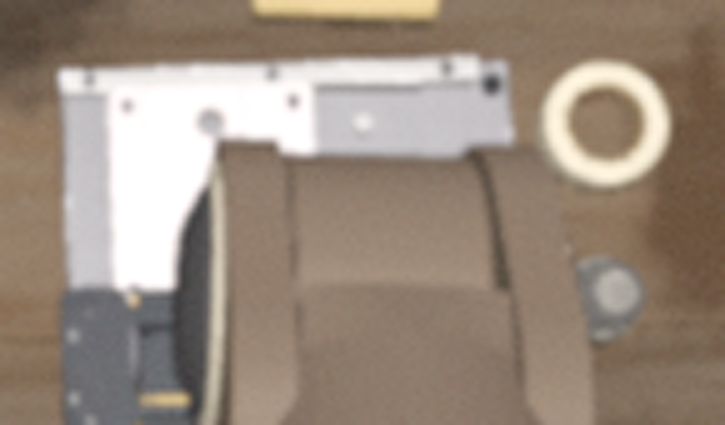

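The plate now lies along the fence, with hole1 at crop (210,122) and screws at (127,105) and (293,100). I'll check the numbers.

```bash
python3 - <<'E'
from bench import robot
from h import *
d=robot.get_image("top")
c=lambda x,y:((x+.5)/5-.5+245,(y+.5)/5-.5+145)
o=np.array([576.6,-102.85]);t=np.radians(.35);R=np.array([[np.cos(t),np.sin(t)],[-np.sin(t),np.cos(t)]])
h1=blob(d,c(210,122),-1,34);s=[blob(d,c(*q),-1,39,3) for q in((127,105),(293,100))]
p1=blob(d,c(362,122),1,21.8)
print("h1",R@(h1-o),"screws",[R@(q-o) for q in s],"pin",R@(p1-o), robot.read_state()["joints"])
E
```

```text
h1 [38.14296994 82.49486172] screws [array([ 49.27445147, 130.1002167 ]), array([49.06807533, 40.13906274])] pin [ 3.99750757e+01 -1.36394228e-02] [-20.59550575  13.53782709  20.21043283 117.98642377  -6.26798194
  48.84071906  93.51238292]
```

Request:
{"method": "arm_command", "body": {"translation": [[0,4,0],[0,4,0],[0,4,0]], "angular": [[0,0,0],[0,0,0],[0,0,10]]}}

```text
time_s: 7.18
position: [470.6, 101.0, 145.8]
tcp_rot: [179.9, 0.1, 170.1]
wrist_force: [-0.6, 0.8, 0.4]
gripper_width: 0.682
finger_force: 0.0
```

```bash
python3 -c "
from bench import robot
s=robot.read_state();print(s['joints'],s['position'],s['tcp_rot'])"
```

```text
[-33.21429218  14.79014072  18.17539719 117.00940798  -6.07716962
  48.95692903  68.527127  ] [470.57910773 100.98624417 145.84400484] [1.79940921e+02 9.48055480e-02 1.70140304e+02]
```

Request:
{"method": "arm_command", "body": {"translation": [[0,0,0],[0,0,0],[0,0,0],[0,0,0],[0,0,0],[0,0,0],[0,0,0],[0,0,0],[-1.2,3.5,0],[-1.2,3.5,0],[-1.2,3.6,0],[0,0,0],[0,0,4],[0,0,4],[0,0,2],[0,0,0],[0,0,0]], "angular": [[0,0,9.97],[0,0,9.97],[0,0,9.97],[0,0,9.97],[0,0,9.97],[0,0,9.97],[0,0,9.97],[0,0,9.97],[0,0,0],[0,0,0],[0,0,0],[0,0,0],[0,0,0],[0,0,0],[0,0,0],[0,0,0],[0,0,0]]}}

```text
time_s: 9.3
position: [577.1, 64.8, 47.1]
tcp_rot: [179.9, -0.0, 90.6]
wrist_force: [0.6, -0.2, 0.3]
gripper_width: 0.681
finger_force: 0.0
```

Request:
{"method": "arm_command", "body": {"translation": [[0,0,2.1],[-0.4,0,0],[-0.4,0,0],[-0.4,0,0],[-0.4,0,0],[-0.4,0.02,0],[-0.4,0.02,0],[-0.4,0.02,0],[-0.4,0.02,0],[-0.4,0.02,0],[-0.4,0.02,0],[-0.4,0.02,0],[-0.4,0.02,0],[-0.4,0.02,0],[0,0,0]], "angular": [[0,0,0],[0,0,0],[0,0,0],[0,0,0],[0,0,0],[0,0,0],[0,0,0],[0,0,0],[0,0,0],[0,0,0],[0,0,0],[0,0,0],[0,0,0],[0,0,0],[0,0,0]]}}

```text
time_s: 11.18
position: [578.0, 12.0, 24.7]
tcp_rot: [-179.9, 0.0, 90.6]
wrist_force: [-2.2, 2.4, 0.5]
gripper_width: 0.681
finger_force: 1.2
```

```bash
python3 t.py t3
```

```text
[-1.77540319  2.25866807  0.0380143 ] [578.17214763  12.00075362  24.63039939]
```

View pics/t3.png

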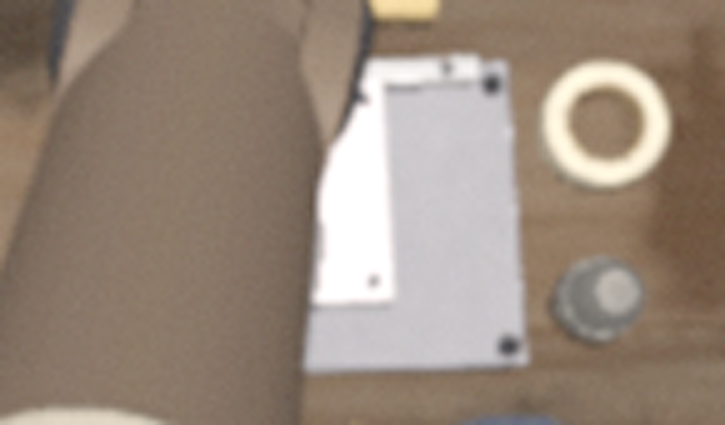

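The plate is sliding along the fence. Its leading edge is at crop x of about 390, past the pins, and forces are about 2 N. I'll continue.

Request:
{"method": "arm_command", "body": {"translation": [[-0.3,0.02,-0.1],[-0.3,0.02,0],[-0.3,0.02,0],[-0.3,0.02,0],[-0.3,0.02,0],[-0.3,0.02,0],[-0.3,0.02,0],[-0.3,0.02,0],[-0.3,0.02,0],[-0.3,0.02,0],[-0.3,0.02,0],[-0.3,0.02,0],[-0.3,0.02,0],[0,0,0]], "angular": [[0,0,0],[0,0,0],[0,0,0],[0,0,0],[0,0,0],[0,0,0],[0,0,0],[0,0,0],[0,0,0],[0,0,0],[0,0,0],[0,0,0],[0,0,0],[0,0,0]]}}

```text
time_s: 12.98
position: [582.1, -27.1, 26.1]
tcp_rot: [179.9, 0.0, 90.6]
wrist_force: [-0.8, 0.8, -0.1]
gripper_width: 0.684
finger_force: 0.6
```

Request:
{"method": "arm_command", "body": {"translation": [[-0.1,0.01,0],[-0.1,0.01,0],[-0.1,0.01,0],[-0.1,0.01,0],[-0.1,0.01,0],[-0.1,0.01,0],[0,0,0]], "angular": [[0,0,0],[0,0,0],[0,0,0],[0,0,0],[0,0,0],[0,0,0],[0,0,0]]}}

```text
time_s: 13.85
position: [582.5, -33.2, 26.1]
tcp_rot: [180.0, 0.1, 90.6]
wrist_force: [-0.3, -0.9, 0.0]
gripper_width: 0.683
finger_force: 0.0
```

```bash
python3 - <<'E'
from bench import robot
import cv2
d=robot.get_image("side");cv2.imwrite("pics/s2.png",cv2.resize(d["frame"][180:290,210:350,::-1],None,fx=5,fy=5,interpolation=cv2.INTER_CUBIC))
E
```

```text
(no output)
```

View pics/s2.png

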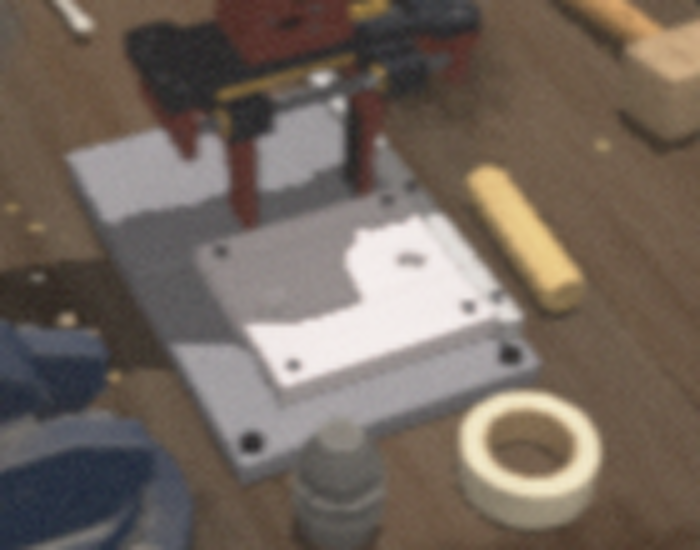

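The plate appears low on the floor with no push force left, so it may already have dropped. I'll back off and check from above.

Request:
{"method": "arm_command", "body": {"translation": [[0.5,0,0],[1.5,0,-1],[3,0,-3],[6,0,-1],[6,0,0],[6,0,0],[0,-5,0],[0,-5,0],[0,0,0]], "angular": [[0,0,0],[0,0,0],[0,0,0],[0,0,0],[0,0,0],[0,0,0],[0,0,0],[0,0,0],[0,0,0]]}}

```text
time_s: 15.02
position: [475.7, 198.3, 76.1]
tcp_rot: [-179.8, -0.0, 90.8]
wrist_force: [1.1, -0.1, 0.9]
gripper_width: 0.68
finger_force: 0.0
```

```bash
python3 - <<'E'
from bench import robot
from h import *
for n in("top","side"): np.savez(n+"9.npz",**robot.get_image(n))
a=np.load("top9.npz")["frame"][145:230,245:390,::-1]; b=np.load("side9.npz")["frame"][190:280,220:350,::-1]
f=lambda i:cv2.resize(i,(720,int(720*i.shape[0]/i.shape[1])),interpolation=cv2.INTER_CUBIC)
a,b=f(a),f(b); a=a[:,:]; cv2.imwrite("pics/e.png",cv2.resize(a,(720,422)))
from pathlib import Path
E
```

```text
(no output)
```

View pics/e.png

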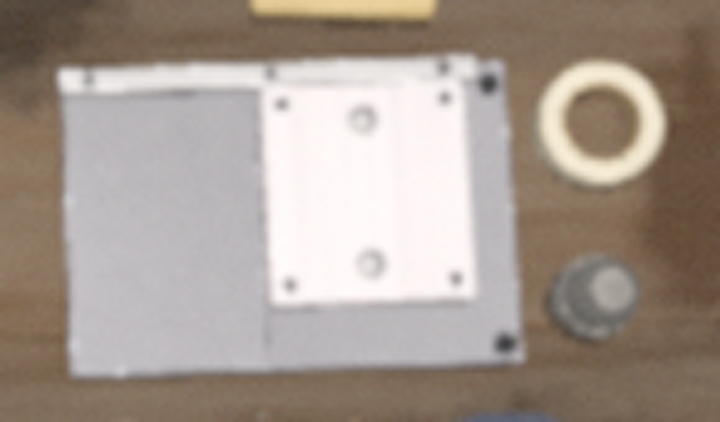

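Both pins show white inside the holes at (362,120) and (371,264). I'll check the plate height by triangulating the screws across the two views.

```bash
python3 - <<'E'
from h import *
T=np.load("top9.npz");S=np.load("side9.npz")
Pm=lambda d:d["mtx"]@np.c_[d["R"],d["t"]]
def dark(d,uv,w=3):
    u,v=np.round(uv).astype(int);g=255-d["frame"].astype(float).mean(2)[v-w:v+w+1,u-w:u+w+1];yy,xx=np.mgrid[-w:w+1,-w:w+1]
    a=np.clip(g-np.median(g)-.3*(g.max()-np.median(g)),0,None)*(np.hypot(xx,yy)<=w);return np.array([u+(a*xx).sum()/a.sum(),v+(a*yy).sum()/a.sum()])
c=720/145
tu=[dark(T,((x+.5)/c-.5+245,(y+.5)/c-.5+145)) for x,y in((281,104),(445,98),(290,285),(456,278))]
su=[dark(S,(x/5+210,y/5+180)) for x,y in((387,200),(468,306),(222,251),(293,365))]
X=cv2.triangulatePoints(Pm(T),Pm(S),np.array(tu).T,np.array(su).T);X=(X[:3]/X[3]).T
print(X.round(1),X.mean(0))
X=cv2.triangulatePoints(Pm(T),Pm(S),np.array([dark(T,((488+.5)/c-.5+245,(84+.5)/c-.5+145)),dark(T,((506+.5)/c-.5+245,(344+.5)/c-.5+145))]).T,np.array([dark(S,(510/5+210,355/5+180)),dark(S,(252/5+210,442/5+180))]).T);print("bolts",(X[:3]/X[3]).T)
E
```

```text
[[ 623.6  -57.5   33.3]
 [ 625.2 -147.4   31.1]
 [ 524.1  -58.3   31.1]
 [ 525.3 -148.4   30.8]] [ 574.57737428 -102.89808585   31.57463191]
bolts [[ 635.16537588 -174.63976747   17.87112686]
 [ 490.22012861 -176.17275659   18.00102497]]
```

Screw tops are at 31.6 mm (32 if seated, 39 on the ledge), and the plate centre is at y = -102.9, so the plate is seated. The arm is clear, so I'm handing in.

```bash
python3 -c "
from bench import robot
print(robot.finish_job())"
```

```text
the job is handed in; nothing more can be done
None
```

The plate was pushed square to the fence and along it onto both pins, measures as lying flat on the lower floor, and the job was handed in with the arm clear at about 15 s; the hand-in gave no verdict.

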